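Unlock the pellet rack and find the full tin by weight

ROBOT

A 6-joint arm with a two-finger parallel gripper is mounted at the origin on a cart in front of the work surface, level with it; the furniture and walls round the work are solid. World frame = base frame: x ahead of the robot, y to its left, z up, the work surface at z = 0. Lengths are in m, angles in rad, forces in N, time in s.
With the tool pointing down it reaches from about 0.35 to 0.975 m from the base axis. Payload 4.9 kg.
Tool frame: the origin (TCP) lies on the front face of the gripper's body, between the roots of the fingers; the fingertips stand 73 mm ahead of it and the grasp point (between the pads) lies 54 mm ahead of it; z points along the fingers, y is the line along which they close (so a half turn about z gives the same grasp; the last joint's range is limited). The gripper opens to 85 mm and grips with 20 to 120 N. Pads are 22 mm wide; open, the fingers measure 114 mm over their backs; the gripper's body (76 mm by 85 mm) begins 54 mm behind the grasp point. The pads swing forward as they close: fully open they stand 13 mm farther back than shut.
Start: joints at [1.201, 0.053, 1.613, -0, 1.476, -0.119], TCP at [0.155, 0.605, 0.304] pointing down, gripper open.
Joint ranges: [-3.01, 3.01], [-1.01, 2.22], [0.06, 2.58], [-1.02, 4.17], [0.09, 2.62], [-3.14, 3.14]. Speed limits (rad/s): [2.57, 2.57, 3.14, 3.14, 3.14, 3.14].

INTERFACE

Orientations are given as a rotation vector (axis times angle).
In Python, from rig import r gives the robot as it stands.
- The arm moves only by the shell command python3 -m jog 'ROWS' [OPENING]. ROWS is JSON, one flat list of numbers, 4 for each row, row after row: the shift along the tool's x, y, z in cm, then the turn about the tool's z in rad. In form: [dx, dy, dz, yaw, dx, dy, dz, yaw, ...]. A call has exactly 8 rows; each row is the pose to reach, as a shift and turn from the pose commanded when the call began, along the tool's axes at that moment; what a row does not reach only later rows make up. A row lasts 1/12 s, in which the tool goes at most 41.7 mm and 7.16 degrees, less where a joint would pass 70% of its speed; a pose out of reach is approached as far as the arm can. A call with a gripper value outside its range is refused whole. OPENING is the finger opening in cm, from 0 to 8.54, set as the call begins (- or left out, the last holds). The fingers move at their own pace and stop on an object; the grip force is fixed at half the most. Time passes only in rows, so rows that repeat a pose let the fingers close, or fill a call up. It gives the time, the measured TCP pose, the force, the opening and the grip force at its end, in the units of the state.
- r.get_obs(): the state, without advancing time (a new reading comes with each control period).
- r.snapshot(name): name is "scene" or "side" or "wrist"; returns the picture (384x512x3 uint8, blue, green, red); there is no depth.
- r.camera_model(name): a dict with "intrinsics" (3x3 intrinsics, pixels), "k1" (the pictures are not rectified: a ray, as slopes to the right and down, at radius r is drawn at 1 + k1 r^2 times it, then the intrinsics apply), "position" and "orientation" of the camera in the world. Camera axes: x right, y down, z forward; pixel columns grow to the right and rows downward; lengths in m; the calibration is good to about 2 mm. A picture is of the moment at which its call begins: read the wrist's pose just before it. camera_model takes no time and is no camera call; for the wrist camera it gives the pose at the moment of the call.
- r.hand_in(): hands the job in; it is judged then, once.
The state is a dict: "clock": time; "joint_positions": joint angles; "dq": joint speeds; "joint_torque": joint torques, N m; "tool_pos": TCP position; "ee_rot": TCP orientation; "contact_force": force on the tool from outside, world axes, zero at the start; "ft_torque": the same for the moment, N m; "finger_gap": finger opening in m; "grip_force": force on a finger pad.
Only numpy, scipy, OpenCV 4.12 (cv2) and the standard library are available. Lean on these libraries where they do the work, as an engineer would, in place of code of your own. Each camera call takes 0.05 s, during which the arm holds its last target. There are 200 camera calls.

TASK

The expensive solder pellets are kept in a locked rack: take the red key out of its wooden block, push it fully home in the lock of the rack and turn it clockwise (seen from above) to the stop, so that the retaining bar swings off the tins, and leave the key in the lock. Then heft the three identical tins one after another, in order from left to right, lifting each out of its pocket by itself and setting it back upright in that pocket, to find the heaviest, which is the full one (the last tin need not go back if it is the heaviest). Finish while holding the heaviest tin still and upright in the gripper, about 20 cm above the bench, with the other two in their pockets; never force the bar without the key, and leave the multimeter, the solder reel and the vial where they are.

Things in the scene. Friction and masses are not known exactly. Their poses are not given: they have to be found in the camera images.
- rack: fixed dark blue rack: base 80 (x) x 270 (y) x 14 mm high with three pockets, 56 mm across and 9 mm deep, in a row along rack y, and a lock post (40 x 36 mm, 68 mm high) at its -y end, the right end seen from the robot; origin at the centre of the base's underside, y towards the left end, x away from the robot, z up; turned by up to 0.2 rad either way
- pocket_left (a point): centre of the floor of the left pocket, 5 mm above the bench, 102 mm from the rack's origin along rack +y
- pocket_mid (a point): centre of the floor of the middle pocket, 36 mm from the rack's origin along rack +y
- pocket_right (a point): centre of the floor of the right pocket, 30 mm from the rack's origin along rack -y, 80 mm from the lock's axis
- lock_mouth (a point): centre of the key slot's mouth, on top of the brass lock cylinder (31 mm diameter), 88 mm above the bench, on the vertical axis about which cylinder and bar turn; the point does not turn with them, its axes are the rack's. The slot is 13 x 7 mm, 17 mm deep; at joint value 0 its long side lies along rack y
- bar (a joint): lock cylinder with flat steel bar, turning as one: 0 = locked, bar along rack +y, 4 mm over the three lids; turned clockwise from above it grows to the stop at 1.25 rad, bar towards rack +x. Bar 16 mm wide, underside 71, top 75 mm above the bench, reach 222 mm. Stays where left; takes about 0.06 N m. The key has 0.2 rad of play, so turn it about 1.5 rad to reach the stop
- key: red-headed key standing blade down in its block: blade 11 (key y) x 5 (key x) x 16 mm long, tapered at the tip, then a collar 16 mm across and 4 mm thick, then a flat head 8 thick (key x) x 28 wide (key y) x 30 mm high; 40 g; origin at the blade's tip, z up, middle of the head at z = 35 mm. Same after half a turn about z. Home in the lock the tip is 16 mm below the mouth
- key_block: fixed wooden block 44 (x) x 64 (y) x 30 mm high; the key stands in an 13 x 7 mm slot, 17 mm deep, in the middle of its top, collar resting on the top; two 5 mm high bit stubs in its corners; origin at the centre of its underside
- tin_a: closed metal tin with a cream label and a red band, 48 mm diameter, 62 mm tall, one of three that look alike; origin at the centre of its underside, z up its axis. Which pocket it starts in varies. The full one weighs 0.48 to 0.63 kg, the part-used ones 0.12 to 0.28 kg
- tin_b: closed metal tin with a cream label and a red band, 48 mm diameter, 62 mm tall, one of three that look alike; origin at the centre of its underside, z up its axis. Which pocket it starts in varies. The full one weighs 0.48 to 0.63 kg, the part-used ones 0.12 to 0.28 kg
- tin_c: closed metal tin with a cream label and a red band, 48 mm diameter, 62 mm tall, one of three that look alike; origin at the centre of its underside, z up its axis. Which pocket it starts in varies. The full one weighs 0.48 to 0.63 kg, the part-used ones 0.12 to 0.28 kg
- multimeter: bystander: hand multimeter lying face up to the right of the rack, 152 x 76 x 47 mm; origin at the centre of its underside
- solder_reel: bystander: blue and white solder reel standing behind the rack's left half, 56 mm diameter, 36 mm high; origin at the centre of its underside
- vial: bystander: small clear vial with a black cap standing behind the rack's left end, 28 mm diameter, 58 mm high; origin at the centre of its underside
There are look-alikes about, which are no part of the job. What is shaped like the tin_b but yellow is not meant.

How it is judged:
By the outcome, as a careful person would: the job done as asked, in the order asked, and still so for the second after the job is handed in, while the arm keeps its last pose, push and grip.
It also fails if it takes over 72 s, if anything falls off the work surface, if the arm or the gripper's body presses on something with over 40 N, if the wrist force passes 120 N, or if a joint passes its speed limit or range.

## Working session

There is one attempt and no reset: what is moved stays moved. The work goes in short steps, Python scripts to look and compute and a shell command to move; the robot and the scene stay as the last step left them, time stands still between calls to the robot, and variables do not carry over. Pictures are saved under pics/ and viewed, at most 10 in all, crops included, and the job is handed in when it is done.

```bash
ls; mkdir -p pics
python3 - <<'E'
from rig import r
import cv2,numpy as np
o=r.get_obs();print({k:np.round(v,3).tolist() for k,v in o.items()})
ims=[]
for n in("scene","side","wrist"):
    c=r.camera_model(n);print(n,{k:np.round(v,4).tolist() for k,v in c.items()})
    im=r.snapshot(n);cv2.imwrite(f"pics/{n}0.png",im)
    ims.append(im)
a=np.zeros((768,1024,3),np.uint8)
a[:384,:512]=ims[0];a[:384,512:]=ims[1];a[384:,:512]=ims[2]
cv2.imwrite("pics/all0.png",cv2.resize(a,(800,600),interpolation=cv2.INTER_AREA))
E
```

```text
pics
{'clock': 0.0, 'joint_positions': [1.201, 0.053, 1.614, -0.0, 1.476, -0.119], 'dq': [0.0, 0.002, 0.0, 0.001, 0.001, 0.001], 'joint_torque': [0.0, -39.37, -37.017, -0.0, 0.007, -0.0], 'tool_pos': [0.155, 0.605, 0.303], 'ee_rot': [-0.393, -3.116, 0.003], 'contact_force': [0.597, -0.165, 0.431], 'ft_torque': [0.047, 0.02, -0.022], 'grip_force': 0.0, 'finger_gap': 0.085}
scene {'intrinsics': [[454.7563, 0.0, 261.4763], [0.0, 454.7563, 192.9117], [0.0, 0.0, 1.0]], 'k1': -0.1074, 'position': [-0.3349, -0.5741, 0.7166], 'orientation': [-1.9357, 1.0257, -0.5662]}
side {'intrinsics': [[423.141, 0.0, 254.4811], [0.0, 423.141, 188.0181], [0.0, 0.0, 1.0]], 'k1': -0.0616, 'position': [0.249, 0.9843, 0.5038], 'orientation': [-0.3064, 2.4739, -1.6484]}
wrist {'intrinsics': [[322.8576, 0.0, 259.1773], [0.0, 322.8576, 192.0442], [0.0, 0.0, 1.0]], 'k1': 0.0067, 'position': [0.0778, 0.6252, 0.3727], 'orientation': [2.2741, 1.7653, 0.2787]}
```

View pics/all0.png

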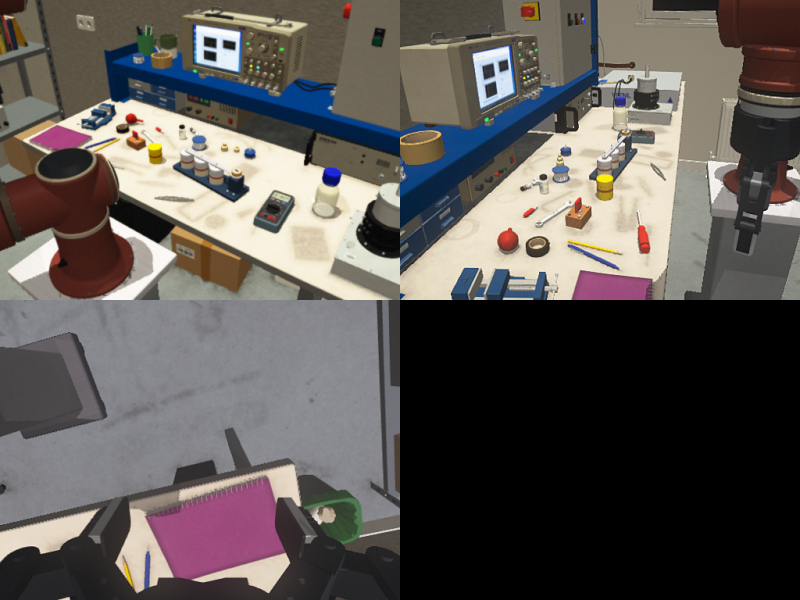

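The scene view shows the key block near (173,182), a yellow look-alike tin at (198,197), and the rack with its tins from (237,200) to the post at (302,235). In the side view the block is near (228,271) and the rack near (270,195).

```bash
cat > h.py <<'E'
from rig import r
import cv2,numpy as np
from scipy.spatial.transform import Rotation as R
def cam(n):
    c=r.camera_model(n);return {k:np.array(v,float) for k,v in c.items()}
def ray(c,uv):
    K=c['intrinsics'];d=(np.array(uv,float)-K[:2,2])/K[0,0]
    s=d.copy()
    for _ in range(10): s=d/(1+c['k1']*(s@s))
    v=R.from_rotvec(c['orientation']).apply([s[0],s[1],1]);return c['position'],v/np.linalg.norm(v)
def plane(c,uv,z):
    p,v=ray(c,uv);return p+v*(z-p[2])/v[2]
def proj(c,X):
    q=R.from_rotvec(c['orientation']).inv().apply(np.array(X)-c['position']);s=q[:2]/q[2]
    return s*(1+c['k1']*(s@s))*c['intrinsics'][0,0]+c['intrinsics'][:2,2]
def tri(obs):
    A=0;b=0
    for c,uv in obs:
        p,v=ray(c,uv);M=np.eye(3)-np.outer(v,v);A=A+M;b=b+M@p
    X=np.linalg.solve(A,b);return X,[np.round(proj(c,X)-uv,1).tolist() for c,uv in obs]
def blobs(m,amin=8):
    n,l,s,ce=cv2.connectedComponentsWithStats(m.astype(np.uint8));return [(ce[i].round(1).tolist(),s[i].tolist()) for i in range(1,n) if s[i][4]>=amin]
def red(im):
    h=cv2.cvtColor(im,cv2.COLOR_BGR2HSV);return ((h[...,0]<6)|(h[...,0]>174))&(h[...,1]>150)&(h[...,2]>70)
E
python3 - <<'E'
from h import *
s=cv2.imread("pics/scene0.png");d=cv2.imread("pics/side0.png")
print([b for b in blobs(red(s)) if 140<b[0][0]<340 and 130<b[0][1]<260]);print([b for b in blobs(red(d)) if b[0][1]>130 and b[0][0]>120])
a=cv2.resize(s[150:270,145:345],None,fx=4,fy=4)[:, :800];b=cv2.resize(d[150:300,200:320],None,fx=4,fy=4)
o=np.zeros((600,800,3),np.uint8);o[:360,:]=0
cv2.imwrite("pics/c1.png",cv2.resize(a,(800,480)));cv2.imwrite("pics/c2.png",b)
E
```

```text
[([168.7, 151.7], [161, 145, 22, 13, 151]), ([266.4, 148.2], [265, 146, 4, 5, 13]), ([294.1, 154.7], [293, 152, 3, 7, 19]), ([202.3, 165.0], [200, 163, 6, 5, 20]), ([172.6, 171.8], [170, 167, 6, 11, 44])]
[([320.0, 170.2], [319, 168, 3, 5, 8]), ([143.3, 203.7], [142, 200, 4, 8, 25]), ([259.0, 217.5], [254, 216, 11, 3, 11]), ([124.1, 222.9], [121, 221, 7, 5, 29]), ([227.1, 261.5], [224, 253, 8, 18, 91]), ([164.6, 271.3], [158, 266, 14, 11, 73]), ([311.3, 306.5], [305, 289, 15, 35, 356]), ([137.3, 306.2], [125, 292, 26, 29, 479])]
```

View pics/c1.png

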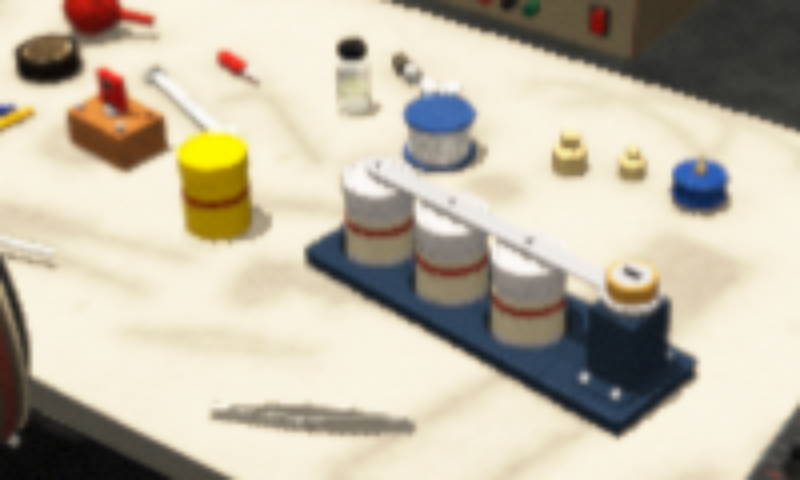

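View pics/c2.png

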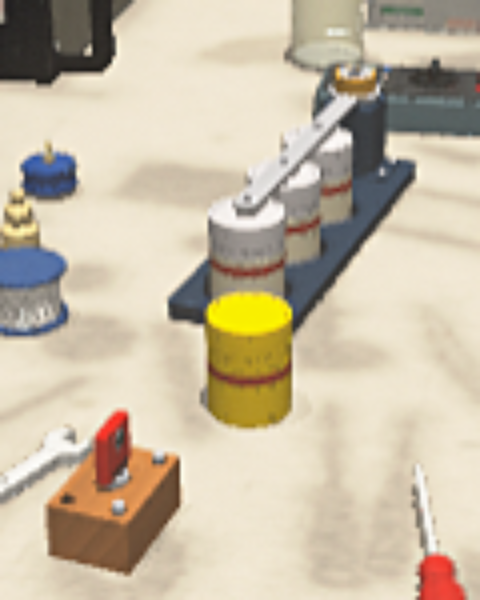

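The left view shows the key head at crop (112,92), the lock mouth at (632,272) and the bar running from (375,165) to the post. The side view has the key at (113,450), the lock at (355,75) and the bar tip at (245,202).

Run:
```python
from h import *
s,d=cam("scene"),cam("side")
P=lambda x,y:[145+x/4-.4,150+y/4-.4]
Q=lambda x,y:[200+x/4-.4,150+y/4-.4]
for n,a,b in [("key",[172.6,171.8],[227.1,261.5]),("mouth",P(632,270),Q(355,76)),("barhole",P(377,166),Q(247,203)),("hole2",P(452,202),Q(284,161)),("keytop",P(107,68),Q(120,412))]:
    X,e=tri([(s,a),(d,b)]);print(n,X.round(4),e)
for n,p,z in [("baseL",P(307,255),.014),("baseRnear",P(617,425),.014),("baseRfar",P(694,365),.014)]: print(n,plane(s,p,z).round(4))
for n,p,z in [("baseLfar",Q(170,300),.014),("baseRfar",Q(415,162),.014),("blkA",Q(47,508),.03),("blkB",Q(133,532),.03),("blkC",Q(181,458),.03)]: print(n,plane(d,p,z).round(4))
for n,p,z in [("blkA",P(68,120),.03),("blkB",P(123,142),.03),("blkC",P(165,125),.03)]: print(n,plane(s,p,z).round(4))
w=cam("wrist");o=r.get_obs();T=R.from_rotvec(o['ee_rot'])
print("cam in tool",T.inv().apply(w['position']-o['tool_pos']).round(4),(T.inv()*R.from_rotvec(w['orientation'])).as_matrix().round(3).tolist())
print(T.as_matrix().round(4))
```

```text
key [0.4896 0.3028 0.0468] [[0.1, -0.2], [0.2, 0.2]]
mouth [ 0.4533 -0.159   0.0848] [[-0.4, 0.7], [-0.4, -0.6]]
barhole [0.4816 0.0507 0.0712] [[-0.0, 0.1], [-0.1, -0.1]]
hole2 [ 0.4728 -0.0163  0.0726] [[0.0, -0.1], [0.1, 0.1]]
keytop [0.4846 0.3006 0.0671] [[0.0, -0.1], [0.1, 0.1]]
baseL [0.4372 0.0782 0.014 ]
baseRnear [ 0.4022 -0.1834  0.014 ]
baseRfar [ 0.4784 -0.1942  0.014 ]
baseLfar [0.5238 0.0821 0.014 ]
baseRfar [ 0.408  -0.1723  0.014 ]
blkA [0.5121 0.3361 0.03  ]
blkB [0.4654 0.3452 0.03  ]
blkC [0.4607 0.2779 0.03  ]
blkA [0.4565 0.319  0.03  ]
blkB [0.4565 0.2632 0.03  ]
blkC [0.4918 0.2541 0.03  ]
cam in tool [ 0.0798  0.0002 -0.0699] [[-0.0, -0.951, -0.31], [1.0, -0.0, 0.0], [-0.001, -0.31, 0.951]]
[[-9.687e-01  2.482e-01 -6.000e-04]
 [ 2.482e-01  9.687e-01 -1.500e-03]
 [ 2.000e-04 -1.600e-03 -1.000e+00]]
```

```bash
cat >> h.py <<'E'
def go(x,y,z,ang=None):
    "tool-frame shift (cm) and yaw to TCP x,y,z with tool x at world angle ang"
    o=r.get_obs();T=R.from_rotvec(o['ee_rot']);m=T.as_matrix();a=np.arctan2(m[1,0],m[0,0])
    d=T.inv().apply(np.array([x,y,z])-o['tool_pos'])*100
    yaw=0 if ang is None else (a-ang+np.pi)%(2*np.pi)-np.pi
    print("t",round(o['clock'],2),"pos",o['tool_pos'].round(4) if hasattr(o['tool_pos'],'round') else o['tool_pos'],"ang",round(a,3),"tilt",m[:2,2].round(4),"-> shift",d.round(2),"yaw",round(yaw,3))
E
python3 -m jog '[-4,-2,0.5,0.1, -8,-4,1,0.2, -12,-6,2,0.3, -15.5,-8,3,0.4, -19,-10,4,0.5, -22.5,-12,5,0.6, -26,-14,6,0.7, -28,-15,6,0.8]'
python3 -c "
from h import *
go(.487,.301,.24,1.437)"
```

```text
clock: 0.82
tool_pos: [0.3898, 0.3879, 0.2416]
ee_rot: [-1.584, -2.712, 0.005]
contact_force: [-0.2, 0.2, -0.2]
finger_gap: 0.0853
grip_force: 0.0
t 0.82 pos [0.3898 0.3879 0.2416] ang 2.085 tilt [-0.0024 -0.0025] -> shift [-12.34   4.19   0.16] yaw 0.648
```

```bash
python3 -m jog '[-3,1,0,0.1, -6,2,0,0.2, -9,3.1,0,0.3, -12.3,4.2,0,0.4, -12.3,4.2,0,0.5, -12.3,4.2,0,0.6, -12.3,4.2,0,0.65, -12.3,4.2,0,0.65]'
python3 - <<'E'
from h import *
c=cam("wrist");im=r.snapshot("wrist");cv2.imwrite("pics/w1.png",im);np.save("w1.npy",c,allow_pickle=True)
go(.487,.301,.24,1.437)
print(blobs(red(im),20)); print(proj(c,[.487,.301,.05]),proj(c,[.453,-.159,.088]))
E
```

```text
clock: 1.48
tool_pos: [0.4867, 0.3044, 0.2434]
ee_rot: [-2.362, -2.071, 0.001]
contact_force: [-0.1, 0.5, 0.5]
finger_gap: 0.0856
grip_force: 0.0
t 1.53 pos [0.4866 0.3045 0.2435] ang 1.442 tilt [-0.0007 -0.0003] -> shift [-0.34  0.09  0.35] yaw 0.005
[([406.7, 16.7], [375, 0, 49, 46, 732]), ([45.2, 108.4], [34, 103, 25, 14, 195]), ([69.5, 150.0], [40, 114, 60, 76, 1774]), ([405.9, 148.1], [396, 129, 20, 38, 431]), ([260.9, 187.1], [257, 167, 9, 39, 321])]
[260.42219408 189.01370525] [282.74305381 572.87981209]
```

View pics/w1.png

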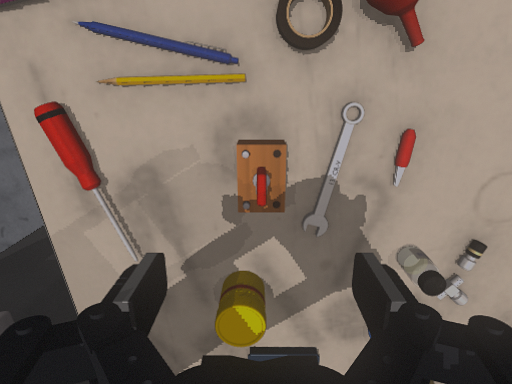

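The wrist view shows the key head upright at (261,187) on the block, which is centred near (261,178). The block's edges run almost vertically in the image, so the tool is close to the key's axes.

Run:
```python
from h import *
im=cv2.imread("pics/w1.png");c=np.load("w1.npy",allow_pickle=True).item()
h=cv2.cvtColor(im,cv2.COLOR_BGR2HSV)
sub=im[135:216:4,261];print([ (135+4*i,tuple(map(int,x))) for i,x in enumerate(sub)])
m=(h[...,1]>110)&(h[...,2]>80)&(h[...,0]<14);m[:130]=0;m[220:]=0;m[:,:225]=0;m[:,300:]=0
k,_=cv2.findContours(cv2.morphologyEx(m.astype(np.uint8),cv2.MORPH_CLOSE,np.ones((7,7))),0,2);k=max(k,key=cv2.contourArea)
b=cv2.boxPoints(cv2.minAreaRect(k));print("box",b.round(1).tolist())
q=np.array([plane(c,p,.03)[:2] for p in b]);print(q.round(4).tolist(),"ctr",q.mean(0).round(4))
# row-wise left/right edges -> angle of block
for side in(0,1):
    pts=[]
    for v in range(156,208,2):
        u=np.where(m[v])[0]
        if len(u)>20: pts.append(plane(c,[u[0]-.5 if side==0 else u[-1]+.5,v],.03)[:2])
    f=cv2.fitLine(np.array(pts,np.float32),cv2.DIST_HUBER,0,.01,.01).ravel();print("edge",f.round(4),"ang",np.arctan2(f[1],f[0]).round(3)%np.pi)
rr=red(im)
rows=[(v,*(np.where(rr[v,250:272])[0][[0,-1]]+250)) for v in range(165,208) if rr[v,250:272].any()];print(rows[::3])
top=[plane(c,[(a+b)/2,v],.064)[:2] for v,a,b in rows if v>182]
f=cv2.fitLine(np.array(top,np.float32),cv2.DIST_HUBER,0,.01,.01).ravel();print("key top",f.round(4),np.arctan2(f[1],f[0]).round(3)%np.pi,np.array(top)[[0,-1]].round(4))
s,d=cam("scene"),cam("side")
print(tri([(c,[260.9,187.1]),(s,[172.6,171.8]),(d,[227.1,261.5])]))
```

```text
[(135, (116, 128, 141)), (139, (92, 104, 117)), (143, (42, 55, 74)), (147, (58, 97, 150)), (151, (59, 97, 150)), (155, (58, 98, 150)), (159, (57, 96, 149)), (163, (56, 96, 150)), (167, (31, 35, 78)), (171, (32, 38, 85)), (175, (29, 38, 153)), (179, (33, 41, 172)), (183, (31, 40, 171)), (187, (27, 36, 170)), (191, (30, 40, 172)), (195, (27, 37, 163)), (199, (30, 40, 163)), (203, (32, 40, 166)), (207, (41, 63, 92)), (211, (39, 61, 93)), (215, (89, 98, 109))]
box [[237.0, 144.0], [286.0, 144.0], [286.0, 212.0], [237.0, 212.0]]
[[0.4712, 0.3386], [0.514, 0.333], [0.5072, 0.2691], [0.4614, 0.2751]] ctr [0.4884 0.304 ]
edge [0.1258 0.9921 0.4657 0.3019] ang 1.445
edge [0.1322 0.9912 0.509  0.295 ] ang 1.438
[(167, np.int64(259), np.int64(261)), (170, np.int64(257), np.int64(263)), (173, np.int64(257), np.int64(263)), (176, np.int64(257), np.int64(265)), (179, np.int64(257), np.int64(265)), (182, np.int64(257), np.int64(265)), (185, np.int64(257), np.int64(265)), (188, np.int64(257), np.int64(265)), (191, np.int64(257), np.int64(265)), (194, np.int64(257), np.int64(265)), (197, np.int64(257), np.int64(265)), (200, np.int64(257), np.int64(265)), (203, np.int64(257), np.int64(265))]
key top [0.1294 0.9916 0.4875 0.3018] 1.441 [[0.4886 0.3104]
 [0.4866 0.2916]]
(array([0.48869191, 0.30223617, 0.04710926]), [[1.3, -0.7], [0.0, -0.1], [0.7, -0.0]])
```

```bash
python3 -m jog '[0,0.1,3,0, -0.1,0.1,6,0, -0.1,0.1,9,0, -0.1,0.1,11,0, -0.1,0.1,12.5,0, -0.1,0.1,13.4,0, -0.1,0.1,13.4,0, -0.1,0.1,13.4,0]' 4
python3 -m jog '[0,0,0,0, 0,0,0,0, 0,0,0,0, 0,0,0,0, 0,0,0,0, 0,0,0,0, 0,0,0,0, 0,0,0,0]' 0
python3 -c "
from h import *
go(.4878,.3037,.109,1.441)"
```

```text
clock: 2.2
tool_pos: [0.4875, 0.3038, 0.11]
ee_rot: [-2.36, -2.073, 0.0]
contact_force: [-0.4, -0.2, 0.6]
finger_gap: 0.04
grip_force: 0.0
clock: 2.87
tool_pos: [0.4885, 0.3041, 0.1116]
ee_rot: [2.36, 2.072, 0.004]
contact_force: [-1.1, 0.6, 4.8]
finger_gap: 0.0071
grip_force: 60.7
t 2.87 pos [0.4885 0.3041 0.1116] ang 1.441 tilt [0.0025 0.0012] -> shift [-0.05 -0.06  0.26] yaw -0.0
```

```bash
python3 -m jog '[0,0,-0.4,0, 0,0,-1.2,0, 0,0,-2.2,0, 0,0,-4,0, 0,0,-7,0, 0,0,-10,0, 0,0,-13,0, 0,0,-13,0]'
python3 - <<'E'
from h import *
im=r.snapshot("wrist");cv2.imwrite("pics/w2.png",im);o=r.get_obs()
print(o['finger_gap'],o['grip_force'],[b for b in blobs(red(im),40) if b[0][1]>200])
# view goal: mouth near image centre: TCP so that axis at z=.088 is ~ mouth, shifted
go(.46,-.13,.26,1.437)
E
```

```text
clock: 3.53
tool_pos: [0.4903, 0.3049, 0.2487]
ee_rot: [2.358, 2.07, 0.019]
contact_force: [0.4, 0.9, 1.1]
finger_gap: 0.0067
grip_force: 59.9
0.0069509284621747346 59.913833141326904 [([259.0, 273.3], [252, 230, 16, 81, 1097])]
t 3.58 pos [0.4893 0.3045 0.2456] ang 1.441 tilt [0.0082 0.0037] -> shift [-43.46   2.73  -1.62] yaw 0.004
```

```bash
python3 -m jog '[-3,0,-0.5,0, -7,0.4,-1,0, -11,0.8,-1.4,0, -15,1.2,-1.4,0, -19,1.6,-1.4,0, -23,1.9,-1.4,0, -27,2.2,-1.4,0, -31,2.6,-1.4,0]'
python3 -m jog '[-4,0,0,0, -8,0,0,0, -12,0,0,0, -15,0,0,0, -17.5,0,0,0, -19.3,0,0,0, -19.5,0,0,0, -19.5,0,0,0]'
python3 - <<'E'
from h import *
import pickle
r.snapshot("wrist")
c=cam("wrist");im=r.snapshot("wrist");cv2.imwrite("pics/w3.png",im);pickle.dump(c,open("w3.pkl","wb"))
go(.45,-.2,.26,1.437);print(proj(c,[.4533,-.159,.088]))
E
```

```text
clock: 4.25
tool_pos: [0.4718, -0.0087, 0.2529]
ee_rot: [-2.36, -2.072, 0.002]
contact_force: [1.1, -0.1, -0.4]
finger_gap: 0.007
grip_force: 59.9
clock: 4.92
tool_pos: [0.4472, -0.2008, 0.2529]
ee_rot: [-2.361, -2.069, 0.001]
contact_force: [0.3, 0.6, -0.1]
finger_gap: 0.0065
grip_force: 59.9
t 5.02 pos [ 0.4476 -0.1996  0.2532] ang 1.441 tilt [-0.0011  0.0013] -> shift [-0.    0.24 -0.68] yaw 0.004
[260.57846089 142.49909345]
```

View pics/w3.png

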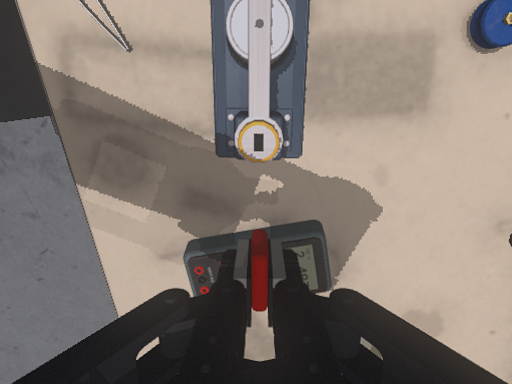

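The lock cylinder is at about (259,142) with its dark slot upright in the image. The bar runs up along u≈259 and the key is held upright at (260,270).

```bash
python3 -m jog '[1,0,0,0, 2,0,0,0, 2.5,0,0,0, 2.5,0,0,0, 2.5,0,0,0, 2.5,0,0,0, 2.5,0,0,0, 2.5,0,0,0]'
cat > lk.py <<'E'
from h import *
def slot(c,im,g):
    u,v=np.round(g).astype(int);w=im[v-22:v+23,u-22:u+23].astype(int)
    k=(w.max(2)<75);Y,X=np.mgrid[-22:23,-22:23];k&=(X**2+Y**2<11**2)
    b=max(blobs(k,5),key=lambda b:b[1][4]);s=b[1]
    h=cv2.cvtColor(w.astype(np.uint8),cv2.COLOR_BGR2HSV);br=(h[...,0]>12)&(h[...,0]<32)&(h[...,1]>90)&(h[...,2]>90)
    e=cv2.fitEllipse(cv2.convexHull(np.argwhere(br)[:,::-1].astype(np.int32).reshape(-1,1,2)))
    o=np.array([u-22,v-22])
    return np.array([s[0]+(s[2]-1)/2,s[1]+(s[3]-1)/2])+o,np.array(e[0])+o,s[2:],e[1]
E
python3 - <<'E'
from lk import *
import pickle
c1=pickle.load(open("w3.pkl","rb"));im1=cv2.imread("pics/w3.png")
c2=cam("wrist");im2=r.snapshot("wrist");cv2.imwrite("pics/w4.png",im2);pickle.dump(c2,open("w4.pkl","wb"))
a=slot(c1,im1,[259,142]);b=slot(c2,im2,proj(c2,plane(c1,a[0],.088)));print(a,b)
print("slot tri",tri([(c1,a[0]),(c2,b[0])]),"ell tri",tri([(c1,a[1]),(c2,b[1])]))
for c,x in((c1,a),(c2,b)): print(plane(c,x[0],.088).round(4),plane(c,x[1],.088).round(4))
# bar edge angle
for c,im,n in((c1,im1,1),(c2,im2,2)):
    g=cv2.cvtColor(im,cv2.COLOR_BGR2GRAY).astype(int);P=[]
    for v in range(70,112,2):
        row=g[v,235:285];d=np.diff(row);l=np.argmax(d[:25]);q=25+np.argmin(d[25:]);P.append(plane(c,[235+(l+q)/2+.5,v],.075)[:2])
    f=cv2.fitLine(np.array(P,np.float32),cv2.DIST_HUBER,0,.01,.01).ravel();print("bar",np.arctan2(f[1],f[0]).round(3)%np.pi,f)
    # key in hand
    m=red(im);m[:225]=0;m[:,:235]=0;m[:,285:]=0
    rows=[(v,*(np.where(m[v])[0][[0,-1]])) for v in range(225,330,8) if m[v].any()];print([tuple(map(int,x)) for x in rows])
go(0,0,0)
E
```

```text
clock: 5.68
tool_pos: [0.4511, -0.1759, 0.254]
ee_rot: [2.361, 2.072, -0.0]
contact_force: [-1.4, 0.0, -0.7]
finger_gap: 0.0072
grip_force: 59.9
(array([258., 142.]), array([258.27442169, 141.19652367]), [9, 17, 138], (41.10322570800781, 41.93671417236328)) (array([257., 174.]), array([257.21407318, 172.58463669]), [9, 17, 145], (39.44593811035156, 40.418373107910156))
slot tri (array([ 0.45150751, -0.15831455,  0.08851288]), [[0.0, 0.0], [-0.0, -0.0]]) ell tri (array([ 0.45163519, -0.15854764,  0.08345953]), [[-0.0, -0.0], [0.0, 0.0]])
[ 0.4515 -0.1584  0.088 ] [ 0.4518 -0.1578  0.088 ]
[ 0.4515 -0.1585  0.088 ] [ 0.4518 -0.1574  0.088 ]
bar 1.44 [ 0.13058202  0.9914375   0.45656267 -0.12524356]
[(233, 253, 265), (241, 252, 266), (249, 252, 267), (257, 251, 267), (265, 252, 267), (273, 252, 267), (281, 252, 267), (289, 252, 267), (297, 252, 267), (305, 252, 267)]
bar 1.42 [ 0.15035704  0.9886318   0.46018618 -0.09958444]
[(233, 253, 265), (241, 252, 266), (249, 252, 266), (257, 251, 267), (265, 251, 267), (273, 252, 267), (281, 252, 267), (289, 252, 267), (297, 252, 267), (305, 252, 267)]
t 5.73 pos [ 0.4511 -0.1759  0.2539] ang 1.44 tilt [-0.     -0.0001] -> shift [ 11.58 -47.01  25.39] yaw 0
```

```bash
python3 -m jog '[0.7,-0.1,2,0, 1.3,-0.1,4,0, 1.8,-0.15,5.5,0, 1.8,-0.15,6.2,0, 1.8,-0.15,6.2,0, 1.8,-0.15,6.2,0, 1.8,-0.15,6.2,0, 1.8,-0.15,6.2,0]'
python3 - <<'E'
from h import *
im=r.snapshot("wrist");s=r.snapshot("scene");d=r.snapshot("side")
o=np.zeros((600,800,3),np.uint8);o[:360,:400]=cv2.resize(im[140:320,160:360],(400,360));o[:360,400:]=cv2.resize(s[180:240,270:337],(400,360));o[360:,:400]=cv2.resize(d[130:190,250:350],(400,240));cv2.imwrite("pics/p5.png",o)
go(0.452,-.158,.17,1.437)
E
```

```text
clock: 6.4
tool_pos: [0.4526, -0.1583, 0.1934]
ee_rot: [2.36, 2.07, 0.001]
contact_force: [0.2, -1.9, -0.4]
finger_gap: 0.007
grip_force: 59.9
t 6.55 pos [ 0.4524 -0.158   0.1929] ang 1.441 tilt [ 0.0014 -0.0008] -> shift [-0.   -0.04  2.29] yaw 0.004
```

View pics/p5.png

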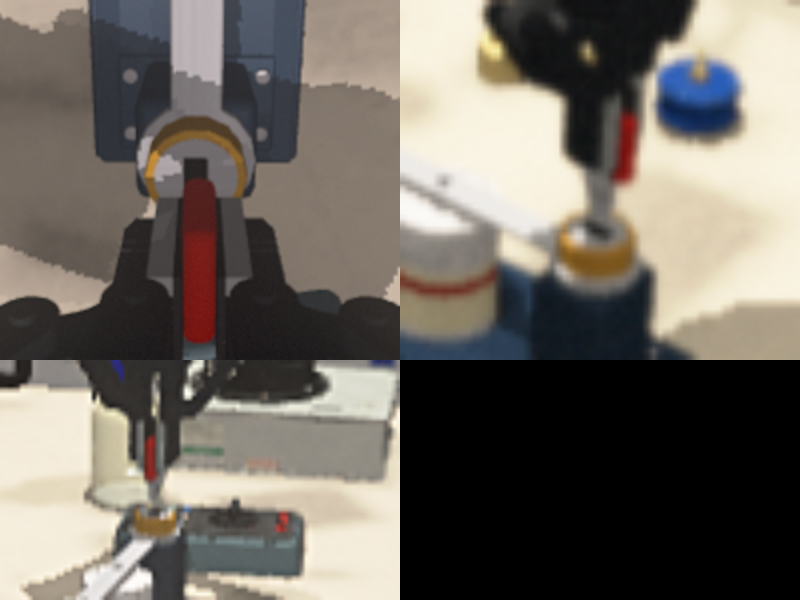

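The views show the blade tip a little above the slot and lined up along the rack. In the wrist view the slot centre is at u≈257.5 and the key at 259.8, so the key needs about 1 mm towards −tool y.

```bash
python3 -m jog '[0,-0.08,0.2,0, 0,-0.08,0.4,0, 0,-0.08,0.6,0, 0,-0.08,0.8,0, 0,-0.08,0.9,0, 0,-0.08,1.0,0, 0,-0.08,1.1,0, 0,-0.08,1.2,0]'
python3 -c "
from h import *
o=r.get_obs();print(o['contact_force'],o['ft_torque']);go(0.452,-.158,.17,1.437)"
```

```text
clock: 7.22
tool_pos: [0.4512, -0.1575, 0.1798]
ee_rot: [2.361, 2.072, -0.0]
contact_force: [-0.8, -0.0, -0.3]
finger_gap: 0.0069
grip_force: 59.9
[-0.80518399 -0.00585237 -0.25516907] [0.031294   0.01370589 0.01352589]
t 7.22 pos [ 0.4512 -0.1575  0.1798] ang 1.441 tilt [ 0. -0.] -> shift [-0.03  0.09  0.98] yaw 0.004
```

```bash
python3 -m jog '[0,0,0.2,0, 0,0,0.4,0, 0,0,0.6,0, 0,0,0.8,0, 0,0,0.95,0, 0,0,1.1,0, 0,0,1.2,0, 0,0,1.2,0]'
python3 -c "
from h import *
o=r.get_obs();print(o['contact_force'],o['ft_torque']);go(0.452,-.158,.17,1.437)"
```

```text
clock: 7.88
tool_pos: [0.4513, -0.1576, 0.1696]
ee_rot: [-2.36, -2.072, 0.001]
contact_force: [-5.2, 2.4, 10.1]
finger_gap: 0.0069
grip_force: 61.5
[-5.15297685  2.38992267 10.05509999] [0.45511533 0.92838566 0.02340791]
t 7.88 pos [ 0.4513 -0.1576  0.1696] ang 1.441 tilt [-0.001   0.0004] -> shift [-0.03  0.08 -0.04] yaw 0.004
```

```bash
python3 -m jog '[0,0,0,0.1, 0,0,0,0.2, 0,0,0,0.3, 0,0,0,0.4, 0,0,0,0.5, 0,0,0,0.6, 0,0,0,0.7, 0,0,0,0.8]'
python3 -m jog '[0,0,0,0.1, 0,0,0,0.2, 0,0,0,0.3, 0,0,0,0.4, 0,0,0,0.5, 0,0,0,0.6, 0,0,0,0.7, 0,0,0,0.7]'
python3 - <<'E'
from h import *
o=r.get_obs();print(o['contact_force'],o['ft_torque']);go(0.452,-.158,.17,1.437)
s=r.snapshot("scene");d=r.snapshot("side");w=r.snapshot("wrist")
cv2.imwrite("pics/p6.png",np.vstack([np.hstack([cv2.resize(s[150:270,190:350],(400,300)),cv2.resize(d[130:250,200:360],(400,300))]),np.hstack([cv2.resize(w,(400,300)),np.zeros((300,400,3),np.uint8)])]))
E
```

```text
clock: 8.55
tool_pos: [0.4523, -0.1581, 0.1696]
ee_rot: [2.981, 0.982, 0.004]
contact_force: [0.7, -0.6, 4.7]
finger_gap: 0.0072
grip_force: 60.6
clock: 9.22
tool_pos: [0.4524, -0.1586, 0.1696]
ee_rot: [3.137, -0.095, 0.006]
contact_force: [2.1, -2.4, 5.3]
finger_gap: 0.007
grip_force: 60.6
[ 2.08516201 -2.35896648  5.30918456] [-0.49586412 -0.27824736  0.00954498]
t 9.22 pos [ 0.4524 -0.1586  0.1696] ang -0.061 tilt [ 0.0038 -0.0031] -> shift [-0.04 -0.06 -0.04] yaw -1.498
```

View pics/p6.png

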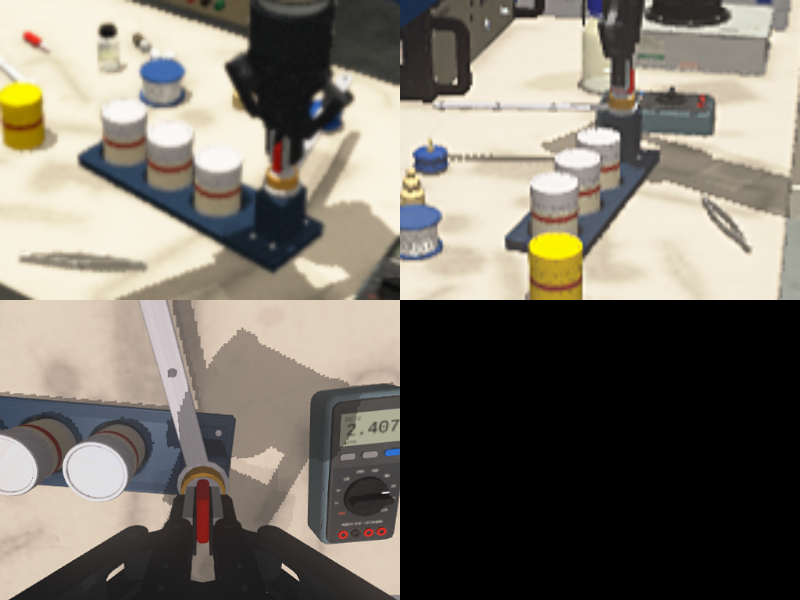

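The bar has swung well off the tins, pointing away from the robot; the key stands in the lock at (203,510). I'll turn a bit more to feel the stop.

```bash
python3 -m jog '[0,0,0,0.04, 0,0,0,0.08, 0,0,0,0.1, 0,0,0,0.1, 0,0,0,0.1, 0,0,0,0.1, 0,0,0,0.1, 0,0,0,0.1]'
python3 - <<'E'
from h import *
o=r.get_obs();print(o['contact_force'],o['ft_torque']);go(0.452,-.158,.17,1.437)
c=cam("wrist");im=r.snapshot("wrist")
g=cv2.cvtColor(im,cv2.COLOR_BGR2HSV);m=(g[...,1]<40)&(g[...,2]>140);m[180:]=0;m[:,:160]=0;m[:,280:]=0
for b in blobs(m,100): print(b)
P=[]
for v in range(15,150,5):
    u=np.where(m[v])[0]
    if len(u): P.append(plane(c,[(u[0]+u[-1])/2,v],.075)[:2])
P=np.array(P,np.float32);f=cv2.fitLine(P,cv2.DIST_HUBER,0,.01,.01).ravel();print(np.arctan2(f[1],f[0]),f,P[[0,-1]])
E
```

```text
clock: 10.03
tool_pos: [0.4523, -0.1587, 0.1696]
ee_rot: [3.129, -0.245, 0.006]
contact_force: [2.1, -3.5, 5.3]
finger_gap: 0.007
grip_force: 60.9
[ 2.05259278 -3.50025662  5.31406031] [-0.70892719 -0.21829148  0.1819883 ]
t 10.03 pos [ 0.4523 -0.1587  0.1696] ang -0.156 tilt [ 0.0034 -0.0034] -> shift [-0.04 -0.06 -0.04] yaw -1.593
([194.2, 70.7], [160, 0, 69, 180, 4705])
0.13831542 [ 0.99044967  0.13787481  0.5445493  -0.1413736 ] [[ 0.5674008  -0.1381952 ]
 [ 0.50648665 -0.14396378]]
```

```bash
python3 -m jog '[0,0,0,0, 0,0,0,0, 0,0,0,0, 0,0,0,0, 0,0,0,0, 0,0,-0.5,0, 0,0,-2,0, 0,0,-4,0]' 5
python3 -m jog '[0,0,-3,0, 0,0,-6,0, 0,0,-9,0, 0,-2,-11,-0.1, 0,-5,-11,-0.2, 0,-8,-11,-0.3, 0,-10,-11,-0.4, 0,-10,-11,-0.5]' 6.8
python3 - <<'E'
from h import *
s,d=cam("scene"),cam("side");a,b=r.snapshot("scene"),r.snapshot("side")
A=[x for x in blobs(red(a),15) if 280<x[0][0]<330 and 190<x[0][1]<230];B=[x for x in blobs(red(b),15) if 270<x[0][0]<310 and 140<x[0][1]<190];print(A,B)
if A and B: print(tri([(s,A[0][0]),(d,B[0][0])]))
go(.471,-.02,.29,1.437)
E
```

```text
clock: 10.75
tool_pos: [0.45, -0.1569, 0.2066]
ee_rot: [-3.13, 0.249, 0.006]
contact_force: [-0.3, -0.1, 0.3]
finger_gap: 0.0501
grip_force: 0.0
clock: 11.42
tool_pos: [0.4672, -0.0559, 0.3185]
ee_rot: [-3.092, -0.547, -0.002]
contact_force: [-0.2, 0.1, 0.9]
finger_gap: 0.068
grip_force: 0.0
[([302.9, 211.5], [300, 205, 7, 14, 66])] [([287.8, 161.1], [284, 157, 9, 9, 58])]
(array([ 0.45357268, -0.16025658,  0.10476274]), [[0.2, -0.4], [0.2, 0.3]])
t 11.52 pos [ 0.467  -0.0579  0.3182] ang 0.343 tilt [ 0.0002 -0.0001] -> shift [ 1.65 -3.44  2.82] yaw -1.094
```

```bash
python3 -m jog '[0.8,-1.7,1,-0.12, 1.65,-3.4,2,-0.24, 1.65,-3.4,2.8,-0.36, 1.65,-3.4,2.8,-0.48, 1.65,-3.4,2.8,-0.6, 1.65,-3.4,2.8,-0.72, 1.65,-3.4,2.8,-0.84, 1.65,-3.4,2.8,-0.96]'
python3 -m jog '[0,0,0,-0.1, 0,0,0,-0.135, 0,0,0,-0.135, 0,0,0,-0.135, 0,0,0,-0.135, 0,0,0,-0.135, 0,0,0,-0.135, 0,0,0,-0.135]'
python3 - <<'E'
from h import *
import pickle
go(.471,-.02,.29,1.437)
c=cam("wrist");im=r.snapshot("wrist");cv2.imwrite("pics/w7.png",im);pickle.dump(c,open("w7.pkl","wb"))
h=cv2.cvtColor(im,cv2.COLOR_BGR2HSV);m=(h[...,1]<35)&(h[...,2]>165)
for b in blobs(m,200): print(b)
for q in ([.4627,-.0791],[.4715,-.0137],[.4803,.0517]): print(proj(c,[*q,.067]).round(1))
E
```

```text
clock: 12.18
tool_pos: [0.4711, -0.0218, 0.2899]
ee_rot: [-2.498, -1.905, 0.0]
contact_force: [-1.1, 0.3, 0.4]
finger_gap: 0.0678
grip_force: 0.0
clock: 12.85
tool_pos: [0.4712, -0.0213, 0.2899]
ee_rot: [-2.367, -2.066, 0.0]
contact_force: [-0.2, -0.5, 0.0]
finger_gap: 0.0677
grip_force: 0.0
t 12.85 pos [ 0.4712 -0.0213  0.2899] ang 1.435 tilt [-0.0001 -0.    ] -> shift [ 0.12 -0.04 -0.01] yaw -0.002
([259.5, 94.3], [233, 66, 54, 57, 2289])
([259.5, 164.4], [234, 144, 51, 39, 1504])
([254.5, 239.4], [236, 223, 40, 31, 774])
([436.2, 257.0], [386, 243, 88, 32, 741])
([10.0, 278.8], [0, 255, 28, 44, 840])
[258.8 233.1]
[258.6 168.5]
[258.5  94.5]
```

View pics/w7.png

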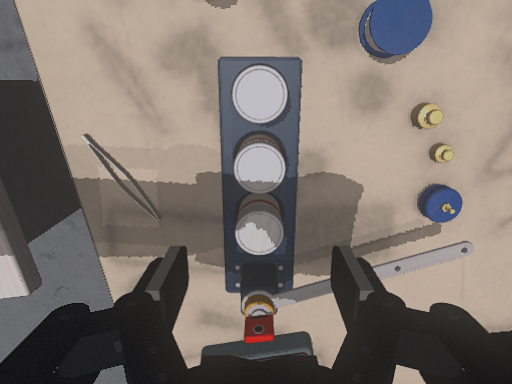

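The three lids sit at (260,94), (259,168) and (259,233), within 1 px of the pocket predictions. The bar is clear to the right and the key stands in the lock at (259,330).

```bash
cat > heft.py <<'E'
from h import *
f=[]
for _ in range(4): r.snapshot("side");f.append(r.get_obs()['contact_force'])
print("F",np.mean(f,0).round(2),np.std(f,0).round(2));go(.471,-.02,.29,1.437)
E
python3 - <<'E'
from h import *
import pickle
print(tri([(pickle.load(open("w7.pkl","rb")),[259.5,94.3]),(cam("scene"),[239.4,195.8])]))
E
python3 -m jog '[2,0,2,0, 5,0,4,0, 7.35,0,7,0, 7.35,0,10,0, 7.35,0,13,0, 7.35,0,15,0, 7.35,0,16,0, 7.35,0,16,0]' 6.8
python3 heft.py
python3 -m jog '[0,0,0.8,0, 0,0,1.6,0, 0,0,2.4,0, 0,0,3.0,0, 0,0,3.2,0, 0,0,3.2,0, 0,0,3.2,0, 0,0,3.2,0]' -
python3 -m jog '[0,0,0,0, 0,0,0,0, 0,0,0,0, 0,0,0,0, 0,0,0,0, 0,0,0,0, 0,0,0,0, 0,0,0,0]' 4
```

```text
(array([0.4818395 , 0.05067457, 0.05641675]), [[0.8, 0.8], [-0.4, 0.0]])
clock: 13.57
tool_pos: [0.4794, 0.0517, 0.1272]
ee_rot: [-2.363, -2.064, 0.006]
contact_force: [0.0, 0.1, 0.1]
finger_gap: 0.0679
grip_force: 0.0
F [ 0.59 -0.19  0.35] [0.66 0.55 0.23]
t 13.77 pos [0.4825 0.0514 0.132 ] ang 1.436 tilt [ 0.0037 -0.0002] -> shift [ -7.23  -0.12 -15.8 ] yaw -0.001
clock: 14.43
tool_pos: [0.4813, 0.0516, 0.0981]
ee_rot: [2.366, 2.066, 0.001]
contact_force: [0.5, -0.2, 0.3]
finger_gap: 0.0682
grip_force: 0.0
clock: 15.1
tool_pos: [0.4816, 0.0516, 0.0986]
ee_rot: [2.366, 2.066, 0.001]
contact_force: [0.2, 0.4, 6.1]
finger_gap: 0.047
grip_force: 61.6
```

```bash
python3 -m jog '[0,0,-0.3,0, 0,0,-1,0, 0,0,-2,0, 0,0,-3,0, 0,0,-4,0, 0,0,-4.7,0, 0,0,-5,0, 0,0,-5,0]' -
python3 -m jog '[0,0,-5,0, 0,0,-5,0, 0,0,-5,0, 0,0,-5,0, 0,0,-5,0, 0,0,-5,0, 0,0,-5,0, 0,0,-5,0]' - >/dev/null & sleep 0; kill $! 2>/dev/null; wait
python3 heft.py
```

```text
clock: 15.77
tool_pos: [0.4818, 0.0516, 0.1494]
ee_rot: [2.365, 2.065, 0.003]
contact_force: [0.3, 0.4, -1.1]
finger_gap: 0.0469
grip_force: 61.7
F [-0.07  0.32 -1.53] [0.55 0.46 0.74]
t 15.97 pos [0.4806 0.0516 0.1472] ang 1.436 tilt [-0.0013  0.    ] -> shift [-7.230e+00 -1.000e-02 -1.427e+01] yaw -0.001
```

```bash
python3 -m jog '[0,0,1,0, 0,0,2,0, 0,0,3,0, 0,0,3.8,0, 0,0,4.4,0, 0,0,4.8,0, 0,0,5,0, 0,0,5,0]' -
python3 -m jog '[0,0,0,0, 0,0,0,0, 0,0,0,0, 0,0,0,0, 0,0,0,0, 0,0,0,0, 0,0,-2,0, 0,0,-5,0]' 6.8
python3 -c "
from h import *
go(.4722,-.0137,.17,1.437)"
```

```text
clock: 16.63
tool_pos: [0.4812, 0.0516, 0.0986]
ee_rot: [-2.365, -2.066, 0.002]
contact_force: [-3.8, -0.5, 5.9]
finger_gap: 0.0471
grip_force: 62.0
clock: 17.3
tool_pos: [0.4785, 0.0517, 0.1449]
ee_rot: [-2.362, -2.063, 0.009]
contact_force: [0.7, -0.6, 0.3]
finger_gap: 0.0678
grip_force: 0.0
t 17.3 pos [0.4785 0.0517 0.1449] ang 1.436 tilt [-0.008   0.0004] -> shift [-6.56  0.23 -2.51] yaw -0.001
```

```bash
python3 -m jog '[-0.5,0,-2.2,0, -2.5,0,-2.2,0, -4.5,0,-2.2,0, -6.1,0,-2.2,0, -6.6,0,-1.5,0, -6.6,0,0.5,0, -6.6,0,2,0, -6.6,0,2,0]' 6.8
python3 heft.py
python3 -m jog '[0,0,0.5,0, 0,0,1.5,0, 0,0,2.5,0, 0,0,3.0,0, 0,0,3.0,0, 0,0,3.0,0, 0,0,3.0,0, 0,0,3.0,0]' -
python3 -m jog '[0,0,0,0, 0,0,0,0, 0,0,0,0, 0,0,0,0, 0,0,0,0, 0,0,0,0, 0,0,0,0, 0,0,0,0]' 4
python3 -m jog '[0,0,-0.3,0, 0,0,-1,0, 0,0,-2,0, 0,0,-3,0, 0,0,-4,0, 0,0,-4.7,0, 0,0,-5,0, 0,0,-5,0]' -
python3 heft.py
```

```text
clock: 17.97
tool_pos: [0.4697, -0.0132, 0.124]
ee_rot: [-2.362, -2.062, 0.007]
contact_force: [-0.7, -1.0, -0.7]
finger_gap: 0.0678
grip_force: 0.0
F [-0.19 -0.46  0.34] [0.52 0.07 0.46]
t 18.17 pos [ 0.4728 -0.0136  0.1287] ang 1.436 tilt [ 0.0012 -0.0001] -> shift [ -0.66  -0.07 -16.13] yaw -0.001
clock: 18.83
tool_pos: [0.4725, -0.0139, 0.0983]
ee_rot: [2.366, 2.066, 0.001]
contact_force: [-0.1, -0.2, -0.1]
finger_gap: 0.0678
grip_force: 0.0
clock: 19.5
tool_pos: [0.4724, -0.0139, 0.0986]
ee_rot: [2.366, 2.066, 0.0]
contact_force: [-2.6, -0.5, 5.9]
finger_gap: 0.047
grip_force: 62.3
clock: 20.17
tool_pos: [0.4729, -0.0139, 0.1494]
ee_rot: [2.365, 2.065, 0.003]
contact_force: [-0.5, -0.4, -5.8]
finger_gap: 0.0469
grip_force: 62.6
F [-0.03  0.21 -5.66] [0.48 0.41 0.38]
t 20.37 pos [ 0.4717 -0.0137  0.1472] ang 1.436 tilt [-0.0013  0.0002] -> shift [-6.300e-01 -1.000e-02 -1.428e+01] yaw -0.001
```

The middle tin reads about 5.7 N, against about 1.5 N for the left. It goes back, and then I heft the right one.

```bash
python3 -m jog '[0,0,1,0, 0,0,2,0, 0,0,3,0, 0,0,3.8,0, 0,0,4.4,0, 0,0,4.8,0, 0,0,5,0, 0,0,5,0]' -
python3 -m jog '[0,0,0,0, 0,0,0,0, 0,0,0,0, 0,0,0,0, 0,0,0,0, 0,0,0,0, 0,0,-2,0, 0,0,-5,0]' 6.8
python3 -m jog '[-0.5,0,-2.2,0, -2.5,0,-2.2,0, -4.5,0,-2.2,0, -6.1,0,-2.2,0, -6.6,0,-1.5,0, -6.6,0,0.5,0, -6.6,0,2,0, -6.6,0,2,0]' 6.8
python3 heft.py
python3 -m jog '[0,0,0.5,0, 0,0,1.5,0, 0,0,2.5,0, 0,0,3.0,0, 0,0,3.0,0, 0,0,3.0,0, 0,0,3.0,0, 0,0,3.0,0]' -
python3 -m jog '[0,0,0,0, 0,0,0,0, 0,0,0,0, 0,0,0,0, 0,0,0,0, 0,0,0,0, 0,0,0,0, 0,0,0,0]' 4
python3 -m jog '[0,0,-0.3,0, 0,0,-1,0, 0,0,-2,0, 0,0,-3,0, 0,0,-4,0, 0,0,-4.7,0, 0,0,-5,0, 0,0,-5,0]' -
python3 heft.py
```

```text
clock: 21.03
tool_pos: [0.4723, -0.0138, 0.0987]
ee_rot: [-2.365, -2.066, 0.002]
contact_force: [-3.6, -0.1, 0.3]
finger_gap: 0.047
grip_force: 63.0
clock: 21.7
tool_pos: [0.4697, -0.0134, 0.1451]
ee_rot: [-2.362, -2.062, 0.008]
contact_force: [0.7, 0.8, 0.3]
finger_gap: 0.0683
grip_force: 0.0
clock: 22.37
tool_pos: [0.4609, -0.0782, 0.1239]
ee_rot: [-2.362, -2.062, 0.005]
contact_force: [-0.8, -0.3, 0.3]
finger_gap: 0.0678
grip_force: 0.0
F [ 0.    0.16 -0.18] [0.68 0.2  0.48]
t 22.57 pos [ 0.4639 -0.0791  0.1287] ang 1.436 tilt [ 0.0012 -0.0003] -> shift [  5.95  -0.07 -16.13] yaw -0.001
clock: 23.23
tool_pos: [0.4636, -0.0793, 0.0983]
ee_rot: [2.366, 2.066, 0.001]
contact_force: [-0.8, 0.7, -0.1]
finger_gap: 0.0681
grip_force: 0.0
clock: 23.9
tool_pos: [0.4639, -0.0794, 0.0986]
ee_rot: [2.365, 2.066, 0.001]
contact_force: [-0.1, -0.6, 5.0]
finger_gap: 0.0471
grip_force: 61.9
clock: 24.57
tool_pos: [0.464, -0.0794, 0.1494]
ee_rot: [2.364, 2.065, 0.002]
contact_force: [-0.6, -0.5, -1.5]
finger_gap: 0.0466
grip_force: 61.9
F [ 0.16 -0.22 -2.92] [0.57 0.58 0.4 ]
t 24.77 pos [ 0.4629 -0.0791  0.1473] ang 1.436 tilt [-0.0012  0.0004] -> shift [ 5.970e+00 -1.000e-02 -1.427e+01] yaw -0.001
```

```bash
python3 -m jog '[0,0,1,0, 0,0,2,0, 0,0,3,0, 0,0,3.8,0, 0,0,4.4,0, 0,0,4.8,0, 0,0,5,0, 0,0,5,0]' -
python3 -m jog '[0,0,0,0, 0,0,0,0, 0,0,0,0, 0,0,0,0, 0,0,0,0, 0,0,0,0, 0,0,-2,0, 0,0,-5,0]' 6.8
python3 -m jog '[0.5,0,-2.2,0, 2.5,0,-2.2,0, 4.5,0,-2.2,0, 6.1,0,-2.2,0, 6.6,0,-1.5,0, 6.6,0,0.5,0, 6.6,0,2,0, 6.6,0,2,0]' 6.8
python3 -m jog '[0,0,0.5,0, 0,0,1.5,0, 0,0,2.5,0, 0,0,3.0,0, 0,0,3.0,0, 0,0,3.0,0, 0,0,3.0,0, 0,0,3.0,0]' -
python3 -m jog '[0,0,0,0, 0,0,0,0, 0,0,0,0, 0,0,0,0, 0,0,0,0, 0,0,0,0, 0,0,0,0, 0,0,0,0]' 4
python3 -m jog '[0,0,-0.3,0, 0,0,-1,0, 0,0,-3,0, 0,0,-6,0, 0,0,-9,0, 0,0,-12,0, 0,0,-14,0, 0,0,-16,0]' -
python3 -m jog '[0,0,-1,0, 0,0,-2,0, 0,0,-2.5,0, 0,0,-2.5,0, 0,0,-2.5,0, 0,0,-2.5,0, 0,0,-2.5,0, 0,0,-2.5,0]' -
python3 heft.py
python3 - <<'E'
from h import *
s=r.snapshot("scene");d=r.snapshot("side");w=r.snapshot("wrist")
cv2.imwrite("pics/p8.png",np.vstack([np.hstack([cv2.resize(s[110:270,150:350],(400,300)),cv2.resize(d[90:250,180:380],(400,300))]),np.hstack([cv2.resize(w,(400,300)),np.zeros((300,400,3),np.uint8)])]))
E
```

```text
clock: 25.43
tool_pos: [0.4635, -0.0792, 0.0987]
ee_rot: [-2.365, -2.066, 0.001]
contact_force: [-3.7, -0.0, 4.6]
finger_gap: 0.0471
grip_force: 62.2
clock: 26.1
tool_pos: [0.4609, -0.0784, 0.145]
ee_rot: [-2.361, -2.062, 0.006]
contact_force: [0.8, 0.2, -0.0]
finger_gap: 0.068
grip_force: 0.0
clock: 26.77
tool_pos: [0.4697, -0.0135, 0.124]
ee_rot: [-2.362, -2.063, 0.007]
contact_force: [-0.9, -0.4, -0.1]
finger_gap: 0.0675
grip_force: 0.0
clock: 27.43
tool_pos: [0.4726, -0.0139, 0.0985]
ee_rot: [2.365, 2.066, 0.001]
contact_force: [0.1, 0.0, 0.5]
finger_gap: 0.068
grip_force: 0.0
clock: 28.1
tool_pos: [0.4727, -0.0139, 0.0987]
ee_rot: [2.366, 2.066, 0.001]
contact_force: [-1.1, 0.2, 6.1]
finger_gap: 0.0467
grip_force: 62.3
clock: 28.77
tool_pos: [0.4716, -0.0137, 0.2586]
ee_rot: [-2.366, -2.066, 0.001]
contact_force: [-0.3, 0.4, -6.4]
finger_gap: 0.0466
grip_force: 63.2
clock: 29.43
tool_pos: [0.4718, -0.0137, 0.2818]
ee_rot: [-2.365, -2.066, 0.002]
contact_force: [-0.4, 0.4, -5.2]
finger_gap: 0.0468
grip_force: 63.2
F [ 0.43 -0.14 -5.72] [0.55 0.5  0.54]
t 29.63 pos [ 0.4721 -0.0138  0.2826] ang 1.436 tilt [-0.0004  0.0001] -> shift [-0.63 -0.03 -0.74] yaw -0.001
```

View pics/p8.png

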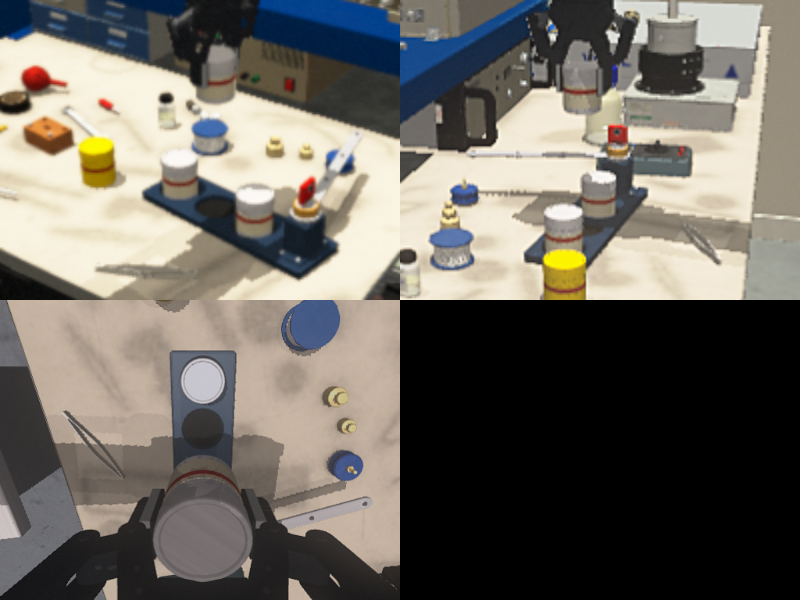

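The picture shows the middle tin held upright at wrist (203,525) and the other two in their pockets at scene (180,173) and (255,210). The bar is open and the key is still in the lock at (308,190). The arm is at rest, so I'm handing in.

```bash
python3 -c "
from rig import r
print(r.hand_in())"
```

```text
the job is handed in; nothing more can be done
None
```

The job is handed in: the key is home in the lock and turned to the stop, and the heaviest tin, the middle one (about 5.7 N against 1.5 N left and 2.9 N right), is held upright with its underside about 19 cm above the bench and the other two back in their pockets.

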